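Put the flour dredger back in its ring stand

ROBOT

A 6-joint arm with a two-finger parallel gripper is mounted at the origin on the work surface. World frame = base frame: x ahead of the robot, y to its left, z up, the work surface at z = 0. Lengths are in m, angles in degrees, forces in N, time in s.
With the tool pointing down it reaches from about 0.35 to 0.875 m from the base axis. Payload 4.2 kg.
Tool frame: the origin (TCP) lies midway between the tips of the shut fingers; the grasp point (between the pads) lies 19 mm behind it; z points along the fingers, y is the direction in which the jaws open and shut (so a half turn about z gives the same grasp; the last joint's range is limited). The gripper opens to 87 mm and grips with 3 to 60 N. Pads are 19 mm wide; open, the fingers measure 117 mm over their backs; the gripper's body (75 mm by 190 mm) begins 51 mm behind the grasp point.
Start: joints at [91.192, 22.042, 0.453, 0, -68.411, -14.817], TCP at [0.147, 0.607, 0.223] pointing down, gripper open.
Joint ranges: [-179.83, 179.83], [-69.29, 118.12], [-61.27, 80.66], [-181.25, 117.63], [-171.15, -9.14], [-177.46, 177.46]. Speed limits (degrees/s): [159.86, 159.86, 180, 180, 180, 180].

INTERFACE

Orientations are given as a 3x3 rotation matrix whose columns are the frame's x, y, z axes.
In Python, from station import r gives the robot as it stands.
- The arm moves only by the tool servo_tool, never from a script. Its arguments are lists of equal length, an entry for each row: "slide": the shift along the world's x, y, z in units of 60 mm (1.0 is 60 mm), a list of three; "twist": the turn, a rotation vector about the world's x, y, z in units of 6 degrees (1.0 is 6 degrees), a list of three; "gripper": the closure, from 0 (fully open) to 1 (shut). In form: {"slide": [[x, y, z], ...], "twist": [[wx, wy, wz], ...], "gripper": [gripper, ...]}. A call has 1 to 12 rows; each row shifts and turns the commanded pose from where the row before left it; what a row does not reach is not made up. A row lasts 1/8 s, in which the tool goes at most 62.5 mm and 10.7 degrees, less where a joint would pass 70% of its speed; a pose out of reach is approached as far as the arm can. A call is refused whole if a number of a shift passes 1 or a number of a turn 1, either way. A call with a gripper value outside its range is refused whole. The fingers move at their own pace and stop on an object; the grip force is fixed at half the most. Time passes only in rows, so rows that do not move let the fingers close. It gives the time, the measured TCP pose, the force and the opening at its end, in the units of the state.
- r.sense(): the state, without advancing time (a new reading comes with each control period).
- r.capture(name): name is "side" or "top" or "wrist"; returns a dict with "image" (384x512x3 uint8, blue, green, red), "intrinsics" (3x3 intrinsics, pixels), "R" (3x3) and "t" (3): a world point X has camera coordinates R X + t. Camera axes: x right, y down, z forward; pixel columns grow to the right and rows downward; lengths in m; the calibration is good to about 2 mm. A picture is of the moment at which its call begins. There is no depth.
- r.finish_job(): hands the job in, once; it reports no verdict.
The state is a dict: "time_s": time; "joints": joint angles; "joint_velocities": joint speeds; "effort": joint torques, N m; "tcp_pos": TCP position; "ee_rot": TCP orientation; "wrist_force": force on the tool from outside, world axes, zero at the start; "moment": the same for the moment, N m; "gripper_width": opening from 0.0 (shut) to 1.0 (fully open).
Only numpy, scipy, OpenCV 4.12 (cv2) and the standard library are available. Lean on these libraries where they do the work, as an engineer would, in place of code of your own. Each camera call takes 0.05 s, during which the arm holds its last target.

TASK

Put the tall, slim, handle-less flour dredger back in the empty wide ring stand: pick it up, keep it upright so that no flour spills, and lower it through the ring (do not drop it) until its foot stands on the stand's base plate, then let go. Leave the short shaker and the shaker with the side handle where they stand.

Things in the scene. Friction and masses are not known exactly. Their poses are not given: they have to be found in the camera images.
- dredger_mid (a point): flour dredger to be moved: tallest and slimmest of three loose steel shakers, a plain cylinder 54 mm across, 140 mm tall, domed lid (top 22 mm), no handle, about 0.3 kg, standing upright on the bench (top of bench is z = 0). Point: on its axis half-way up, 70 mm above its foot; z up its axis. Grip across its diameter, 65 to 110 mm above the foot
- ring (a point): empty wide ring stand, fixed: steel ring, bore 84, outside 94 mm, over a solid base plate 112 mm across, 8 mm thick, on the bench. Point: centre of the ring's mouth at its top edge, 48 mm above the bench, 40 mm above the base plate on which the foot must stand; z up. Two other fixed stands nearby are not wanted: one ring is too narrow (bore 38 mm), one already holds a squat shaker (103 mm tall)
- short_mid (a point): bystander, leave alone: a short loose steel shaker without handle, 58 mm across and 80 mm tall, standing on the bench. The point is on its axis 40 mm above its foot
- handled_mid (a point): bystander, leave alone: a loose steel shaker with a wire loop handle at one side (its own +y, reaching 64 mm from the axis), 68 mm across and 100 mm tall, standing on the bench. The point is on its axis 50 mm above its foot
There are look-alikes about, which are no part of the job. Leave any purple or red look-alike of the part that bears dredger_mid alone.

How it is judged (in metres and radians):
At the end, for the whole second after the job is handed in: The dredger stands at rest inside the wide ring, its foot on the base plate (its mid point at most 36 mm above the ring's top edge; it is 30 mm when fully down), within 20 mm of the ring's axis and within 10 degrees of upright (horizontal distance between dredger_mid and ring below 0.02 m and z of dredger_mid in the frame of ring below 0.036 m and angle between dredger_mid's own z axis and vertical below 0.175 rad and linear speed of dredger below 0.02 m/s); the robot touches nothing.
It fails at once if the dredger is tipped more than 35 degrees (angle between dredger_mid's own z axis and vertical above 0.61 rad).
It fails at once if the dredger is dropped (falls free of the fingers faster than 0.7 m/s, about 25 mm) (linear speed of dredger above 0.7 m/s and contact force between the fingers and dredger below 0.1 N).
It fails at once if the short shaker is moved more than 30 mm (distance of short_mid from where it was at the start of the episode above 0.03 m).
It fails at once if the shaker with the handle is moved more than 30 mm (distance of handled_mid from where it was at the start of the episode above 0.03 m).
It also fails if it takes over 40 s, if anything falls off the work surface, if the arm or the gripper's body presses on something with over 40 N, if the wrist force passes 120 N, or if a joint passes its speed limit or range.

## Working session

There is one attempt and no reset: what is moved stays moved. The work goes in short steps, Python scripts to look and compute and a tool call to move; the robot and the scene stay as the last step left them, time stands still between calls to the robot, and variables do not carry over. Pictures are saved under pics/ and viewed, and the job is handed in when it is done.

Besides the shell and the picture viewer there is one more tool, called after "Request:" by a JSON object that holds its "api" and its "payload", one argument or row to a line. servo_tool: Moves the arm, as the interface text tells. Its arguments: {"type":"object","properties":{"slide":{"type":"array","items":{"type":"array","items":{"type":"number"}}},"twist":{"type":"array","items":{"type":"array","items":{"type":"number"}}},"gripper":{"type":"array","items":{"type":"number"}}},"required":["slide","twist","gripper"]}

```bash
mkdir -p pics; cat > h.py <<'E'
import numpy as np, cv2
from station import r
def shot(n,name):
    c=r.capture(n); cv2.imwrite('pics/%s.png'%name,c['image']); np.savez('pics/%s.npz'%name,**c); return c
def plane(c,u,v,z):
    K,R,t=c['intrinsics'],c['R'],c['t']; C=-R.T@t; d=R.T@np.linalg.solve(K,[u,v,1]); return C+d*(z-C[2])/d[2]
def proj(c,X):
    p=c['intrinsics']@(c['R']@np.array(X)+c['t']); return p[:2]/p[2]
E
python3 - <<'E'
from h import *
for n in ['side','top','wrist']:
    c=shot(n,n+'0'); print(n,-c['R'].T@c['t'],c['R'][2])
print(r.sense())
E
```

```text
side [0.17446186 0.71882409 0.93977038] [ 0.29426929 -0.60490475 -0.73992961]
top [0.45796526 0.03589107 0.86407787] [ 0.08511456 -0.00596892 -0.99635329]
wrist [0.22595473 0.58844557 0.3832749 ] [-0.28621588  0.06661638 -0.9558466 ]
{'time_s': 0.15, 'joints': array([ 9.11917870e+01,  2.20809748e+01,  3.99239521e-01, -1.85698082e-02,
       -6.84121885e+01, -1.48162052e+01]), 'joint_velocities': array([-0.0291701 , -0.1541545 ,  0.21477298,  0.13882475,  0.02263191,
        0.02044134]), 'effort': array([ 1.94220497e-04, -3.91052163e+01,  1.87585974e+01,  4.22225028e+00,
        1.24224948e-02, -1.38356286e-04]), 'tcp_pos': array([0.14711476, 0.60698275, 0.22172262]), 'ee_rot': array([[ 9.71832563e-01, -2.35672227e-01, -2.67209544e-04],
       [-2.35672344e-01, -9.71831179e-01, -1.64517549e-03],
       [ 1.28039604e-04,  1.66180901e-03, -9.99998611e-01]]), 'wrist_force': array([-0.02612522, -0.34553474,  0.61583412]), 'moment': array([ 0.00732912,  0.01224203, -0.01198036]), 'gripper_width': 1.0062786976650222}
```

View pics/side0.png

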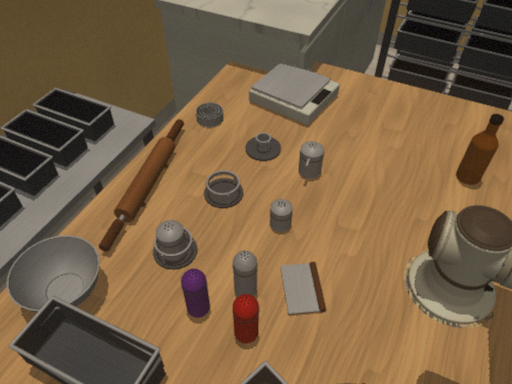

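View pics/top0.png

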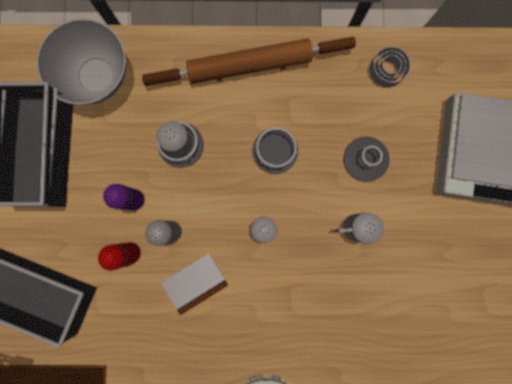

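View pics/wrist0.png

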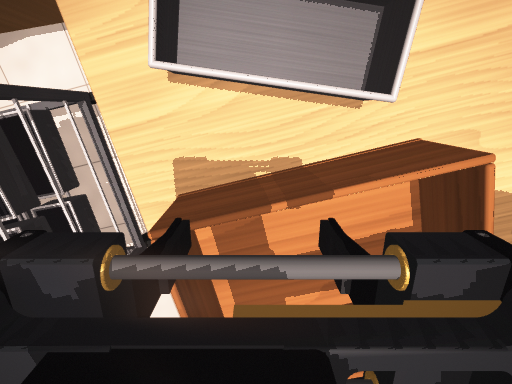

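Side view: the steel candidates are (245,273), (281,215), (311,158), and (173,238) already in a stand. Purple (196,292) and red (246,318) are look-alikes. The handle-less tall slim one at side (245,273) / top (163,232) fits the dredger. The empty wide ring is at side (223,188) / top (276,149). I'll enlarge and measure.

```bash
python3 - <<'E'
from h import *
s=dict(np.load('pics/side0.npz')); t=dict(np.load('pics/top0.npz'))
a=cv2.resize(s['image'][160:360,150:320],None,fx=3,fy=3,interpolation=cv2.INTER_CUBIC)[:600]
cv2.imwrite('pics/cropS.png',a[:, :])
b=cv2.resize(t['image'][110:280,90:300],None,fx=3.5,fy=3.5,interpolation=cv2.INTER_CUBIC)
cv2.imwrite('pics/cropT.png',b)
print(s['intrinsics'][0,0],t['intrinsics'][0,0])
for n,u,v,z in [('dred top',160,232,.135),('ring',276,148,.048),('short',264,229,.078),('handled',368,228,.095),('purple',116,196,.14),('red',110,258,.14),('squat',172,136,.105)]:
    p=plane(t,u,v,z); print(n,p.round(3),proj(s,p).round())
E
```

```text
448.75967860424106 358.59452561383495
dred top [0.44  0.22  0.135] [244. 254.]
ring [ 0.632 -0.021  0.048] [222. 182.]
short [0.446 0.008 0.078] [280. 205.]
handled [ 0.449 -0.214  0.095] [311. 147.]
purple [0.513 0.309 0.14 ] [194. 271.]
red [0.389 0.317 0.14 ] [245. 297.]
squat [0.645 0.207 0.105] [170. 225.]
```

View pics/cropS.png

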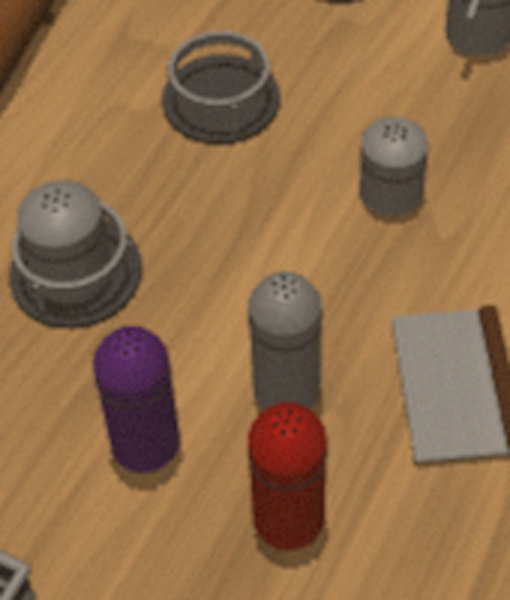

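View pics/cropT.png

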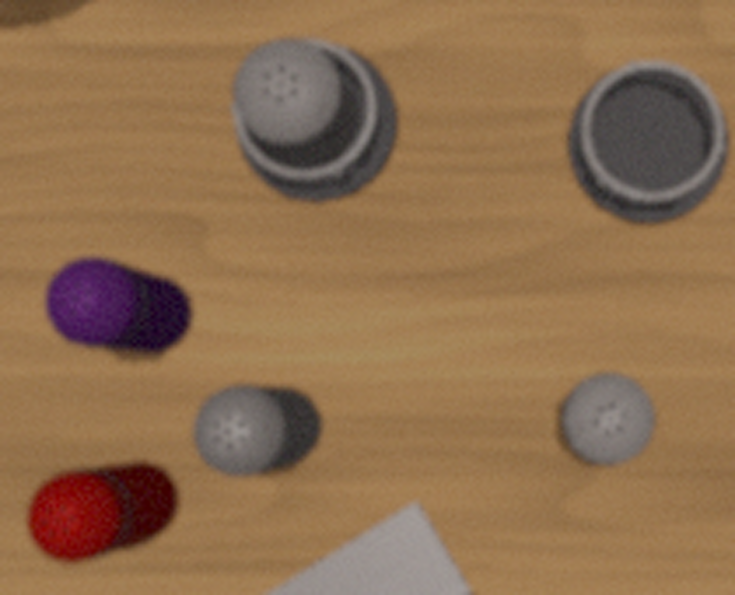

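The crops show one steel, tall, handle-less shaker (crop S (286,340), crop T (250,430)) with red and purple beside it. The wide ring (crop S (220,68)) is empty. Triangulating both.

```bash
cat >> h.py <<'E'
def tri(c1,p1,c2,p2):
    P=[c['intrinsics']@np.c_[c['R'],c['t']] for c in (c1,c2)]
    X=cv2.triangulatePoints(P[0],P[1],np.array(p1,float).reshape(2,1),np.array(p2,float).reshape(2,1))[:,0]; return X[:3]/X[3]
E
python3 - <<'E'
from h import *
s=dict(np.load('pics/side0.npz')); t=dict(np.load('pics/top0.npz'))
print('apex',tri(s,(245.3,255),t,(156.9,233.1)), plane(t,156.9,233.1,.14),'foot',plane(t,170.3,232,0.0))
print('ring',tri(s,(223.2,182.7),t,(276.4,147.9)),plane(t,276.4,147.9,.048),plane(s,223.2,182.7,.048))
for n,u,v in [('purple',90+155/3.5,110+312/3.5),('red',90+140/3.5,110+505/3.5)]: print(n,plane(t,u,v,0))
E
```

```text
apex [0.43652302 0.22426961 0.13857871] [0.43831404 0.22464217 0.14      ] foot [0.43720385 0.22919374 0.        ]
ring [ 0.63146688 -0.02263781  0.04520551] [ 0.63206807 -0.02199017  0.048     ] [ 0.62923072 -0.02049876  0.048     ]
purple [0.51573608 0.31760299 0.        ]
red [0.38427673 0.32374811 0.        ]
```

Dredger ≈ (0.4375, 0.226) and ring ≈ (0.631, -0.021). The heights agree: 0.139 against 0.140 and 0.045 against 0.048. Grip at 100 mm above the foot (TCP z 0.081), with the current yaw, clears the red and purple ones. Moving above it.

Request:
{"api": "servo_tool", "payload": {
  "slide": [
    [0.4, -0.53, 0],
    [0.4, -0.53, 0],
    [0.4, -0.53, 0],
    [0.4, -0.53, 0],
    [0.4, -0.53, 0],
    [0.4, -0.53, 0],
    [0.4, -0.53, 0],
    [0.4, -0.53, 0],
    [0.4, -0.53, 0],
    [0.4, -0.53, 0],
    [0.4, -0.53, 0],
    [0.4, -0.53, 0]
  ],
  "twist": [
    [0, 0, 0],
    [0, 0, 0],
    [0, 0, 0],
    [0, 0, 0],
    [0, 0, 0],
    [0, 0, 0],
    [0, 0, 0],
    [0, 0, 0],
    [0, 0, 0],
    [0, 0, 0],
    [0, 0, 0],
    [0, 0, 0]
  ],
  "gripper": [0, 0, 0, 0, 0, 0, 0, 0, 0, 0, 0, 0]
}}

```text
time_s: 1.65
tcp_pos: [0.4357, 0.2246, 0.2224]
ee_rot: [[0.972, -0.235, -0.0], [-0.235, -0.972, -0.0], [-0.0, 0.0, -1.0]]
wrist_force: [0.4, 0.4, 0.3]
gripper_width: 1.004
```

```bash
python3 - <<'E'
from h import *
w=shot('wrist','w1'); s=r.sense(); print(s['time_s'],s['tcp_pos'],s['ee_rot'].round(4),s['joints'].round(1))
print(proj(w,(.4375,.226,.14)))
E
```

```text
1.7 [0.43710054 0.22202229 0.22232836] [[ 9.712e-01 -2.383e-01 -4.000e-04]
 [-2.383e-01 -9.712e-01 -1.700e-03]
 [ 1.000e-04  1.700e-03 -1.000e+00]] [ 46.    8.9 -17.9   0.1 -63.3  30.2]
[252.71816428 192.94947885]
```

View pics/w1.png

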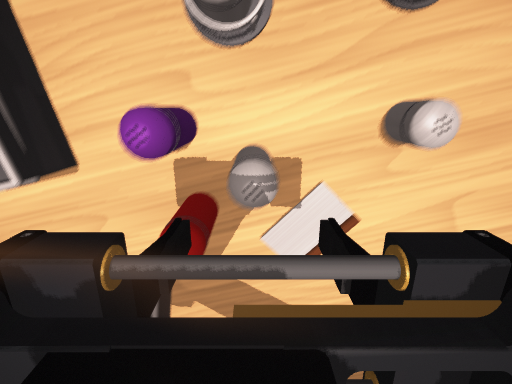

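The wrist view shows the dredger's dome at (254,185) and its holes at (258,187), against a predicted apex of (253,193). It's centred between the fingers. Red is at (195,220) under the left finger, so I'll check the clearance and refine.

```bash
python3 - <<'E'
from h import *
w=dict(np.load('pics/w1.npz')); s=dict(np.load('pics/side0.npz')); t=dict(np.load('pics/top0.npz'))
c=cv2.resize(w['image'][120:270,120:310],None,fx=4,fy=4,interpolation=cv2.INTER_CUBIC); cv2.imwrite('pics/cw1.png',c)
print(plane(w,256,188,.14),tri(w,(256,188),s,(245.3,255)),tri(w,(256,188),t,(156.9,233.1)))
print('foot far edge',plane(w,252,146,0))
for z in (0,.14): print(proj(w,(.384,.324,z)))
print(r.sense()['tcp_pos'])
E
```

```text
[0.44162625 0.22173138 0.14      ] [0.43778482 0.2208121  0.13270495] [0.43907489 0.22414334 0.13740007]
foot far edge [0.46293544 0.2215667  0.        ]
[200.25676139 210.94918374]
[174.39922046 260.8281009 ]
[0.43710054 0.22202229 0.22232836]
```

View pics/cw1.png

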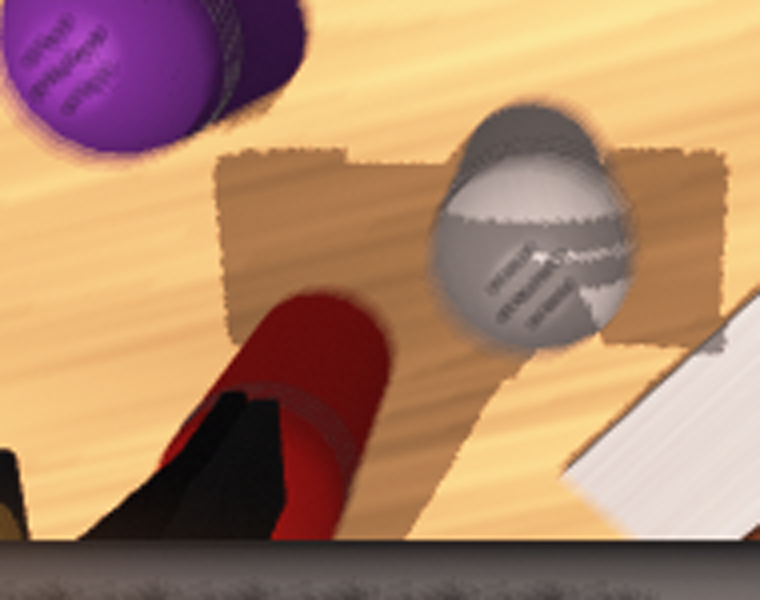

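The wrist picture is motion-blurred because the arm was still settling. Settle, then look again.

Request:
{"api": "servo_tool", "payload": {
  "slide": [
    [0, 0, -0.3],
    [0, 0, -0.3],
    [0, 0, 0],
    [0, 0, 0]
  ],
  "twist": [
    [0, 0, 0],
    [0, 0, 0],
    [0, 0, 0],
    [0, 0, 0]
  ],
  "gripper": [0, 0, 0, 0]
}}

```text
time_s: 2.2
tcp_pos: [0.4355, 0.2261, 0.1871]
ee_rot: [[0.972, -0.235, 0.001], [-0.235, -0.972, 0.0], [0.001, -0.001, -1.0]]
wrist_force: [0.1, -0.3, 0.0]
gripper_width: 1.0
```

```bash
python3 - <<'E'
from h import *
w=shot('wrist','w2'); s=r.sense(); print(s['time_s'],s['tcp_pos'])
c=cv2.resize(w['image'][100:250,150:340],None,fx=4,fy=4,interpolation=cv2.INTER_CUBIC); cv2.imwrite('pics/cw2.png',c)
for p in [(.4375,.226,.14),(.439,.224,.14)]: print((proj(w,p)-[150,100])*4)
E
```

```text
2.25 [0.43560887 0.22623553 0.18737274]
[416.97350382 421.68669195]
[424.54485619 413.07078792]
```

View pics/cw2.png

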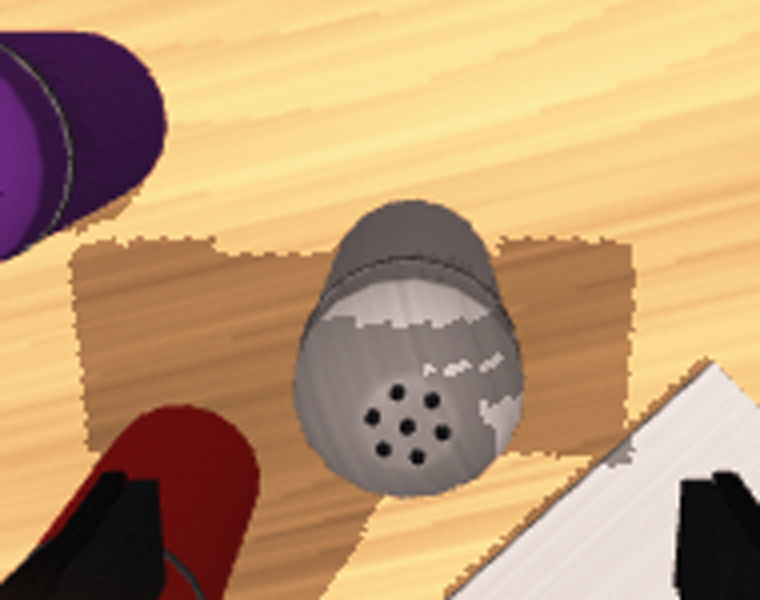

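The sharp wrist crop shows the dome's central hole at (407,427), close to the predicted (417,422). The red one is clear to the left of the dredger.

```bash
python3 - <<'E'
from h import *
w=dict(np.load('pics/w2.npz')); t=dict(np.load('pics/top0.npz'))
p=(150+407/4,100+427/4)
print(plane(w,*p,.14),tri(w,p,t,(156.9,233.1)))
s=r.sense(); print(s['tcp_pos'],s['time_s'])
E
```

```text
[0.43683505 0.22832496 0.14      ] [0.43775201 0.22610546 0.13904734]
[0.43560887 0.22623553 0.18737274] 2.25
```

Both agree on (0.437, 0.227, 0.14), a shift of 1–2 mm. Descend 106 mm and close.

Request:
{"api": "servo_tool", "payload": {
  "slide": [
    [0.02, 0.02, -0.3],
    [0, 0, -0.4],
    [0, 0, -0.4],
    [0, 0, -0.4],
    [0, 0, -0.27],
    [0, 0, 0],
    [0, 0, 0]
  ],
  "twist": [
    [0, 0, 0],
    [0, 0, 0],
    [0, 0, 0],
    [0, 0, 0],
    [0, 0, 0],
    [0, 0, 0],
    [0, 0, 0]
  ],
  "gripper": [0, 0, 0, 0, 0, 0, 0]
}}

```text
time_s: 3.12
tcp_pos: [0.4371, 0.2277, 0.0814]
ee_rot: [[0.972, -0.235, 0.002], [-0.235, -0.972, 0.001], [0.001, -0.002, -1.0]]
wrist_force: [0.1, 0.6, 0.3]
gripper_width: 0.997
```

Request:
{"api": "servo_tool", "payload": {
  "slide": [
    [0, 0, 0],
    [0, 0, 0],
    [0, 0, 0],
    [0, 0, 0],
    [0, 0, 0],
    [0, 0, 0],
    [0, 0, 0],
    [0, 0, 0]
  ],
  "twist": [
    [0, 0, 0],
    [0, 0, 0],
    [0, 0, 0],
    [0, 0, 0],
    [0, 0, 0],
    [0, 0, 0],
    [0, 0, 0],
    [0, 0, 0]
  ],
  "gripper": [0.3, 0.5, 1, 1, 1, 1, 1, 1]
}}

```text
time_s: 4.12
tcp_pos: [0.4366, 0.2273, 0.0805]
ee_rot: [[0.972, -0.235, 0.001], [-0.235, -0.972, 0.0], [0.0, -0.001, -1.0]]
wrist_force: [0.8, 0.6, 0.5]
gripper_width: 0.603
```

The opening of 0.603 (52.5 mm) fits the 54 mm body. Lift.

Request:
{"api": "servo_tool", "payload": {
  "slide": [
    [0, 0, 0.1],
    [0, 0, 0.25],
    [0, 0, 0.35],
    [0, 0, 0.35],
    [0, 0, 0.25],
    [0, 0, 0.1],
    [0, 0, 0],
    [0, 0, 0]
  ],
  "twist": [
    [0, 0, 0],
    [0, 0, 0],
    [0, 0, 0],
    [0, 0, 0],
    [0, 0, 0],
    [0, 0, 0],
    [0, 0, 0],
    [0, 0, 0]
  ],
  "gripper": [1, 1, 1, 1, 1, 1, 1, 1]
}}

```text
time_s: 5.12
tcp_pos: [0.4358, 0.2265, 0.1635]
ee_rot: [[0.972, -0.236, -0.002], [-0.236, -0.972, -0.001], [-0.001, 0.002, -1.0]]
wrist_force: [-0.5, 0.1, -4.1]
gripper_width: 0.609
```

```bash
python3 - <<'E'
from h import *
s=r.sense(); print(s['time_s'],s['tcp_pos'],s['wrist_force'],s['gripper_width'],s['joints'].round(1))
shot('side','s3')
E
```

```text
5.125 [0.43580059 0.22650325 0.16345547] [-0.52767303  0.13751928 -4.10784552] 0.6092753810361857 [ 46.4  12.3 -22.8  -0.  -55.   29.9]
```

View pics/s3.png

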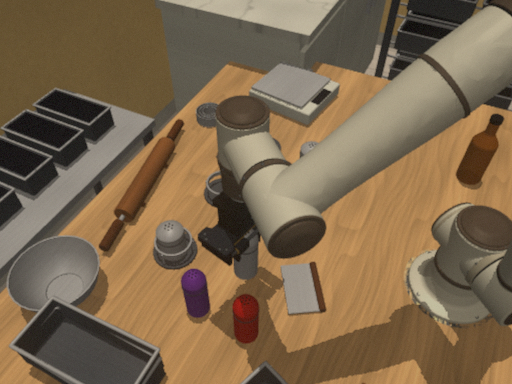

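Held upright, with about 4 N of weight and the foot about 82 mm up. In this view it's at (246,260), clear of red and purple. Carry to above the ring.

Request:
{"api": "servo_tool", "payload": {
  "slide": [
    [0.1, -0.13, 0],
    [0.2, -0.25, 0],
    [0.3, -0.38, 0],
    [0.35, -0.445, 0],
    [0.35, -0.445, 0],
    [0.35, -0.445, 0],
    [0.35, -0.445, 0],
    [0.35, -0.445, 0],
    [0.35, -0.445, 0],
    [0.3, -0.38, 0],
    [0.15, -0.19, 0],
    [0.1, -0.13, 0]
  ],
  "twist": [
    [0, 0, 0],
    [0, 0, 0],
    [0, 0, 0],
    [0, 0, 0],
    [0, 0, 0],
    [0, 0, 0],
    [0, 0, 0],
    [0, 0, 0],
    [0, 0, 0],
    [0, 0, 0],
    [0, 0, 0],
    [0, 0, 0]
  ],
  "gripper": [1, 1, 1, 1, 1, 1, 1, 1, 1, 1, 1, 1]
}}

```text
time_s: 6.68
tcp_pos: [0.6314, -0.0216, 0.1637]
ee_rot: [[0.972, -0.236, -0.001], [-0.236, -0.972, -0.0], [-0.001, 0.0, -1.0]]
wrist_force: [-1.0, -0.1, -2.6]
gripper_width: 0.61
```

Request:
{"api": "servo_tool", "payload": {
  "slide": [
    [0, 0, 0],
    [0, 0, 0],
    [0, 0, 0]
  ],
  "twist": [
    [0, 0, 0],
    [0, 0, 0],
    [0, 0, 0]
  ],
  "gripper": [1, 1, 1]
}}

```text
time_s: 7.05
tcp_pos: [0.6311, -0.0201, 0.1646]
ee_rot: [[0.972, -0.235, 0.0], [-0.235, -0.972, 0.0], [0.0, -0.0, -1.0]]
wrist_force: [0.7, 0.1, -3.0]
gripper_width: 0.61
```

```bash
python3 - <<'E'
from h import *
for n in ('side','top','wrist'): shot(n,n+'4')
s=r.sense(); print(s['time_s'],s['tcp_pos'],s['gripper_width'],s['wrist_force'])
a=cv2.imread('pics/side4.png');b=cv2.imread('pics/wrist4.png')
cv2.imwrite('pics/c4.png',np.hstack([cv2.resize(a[110:260,150:300],(400,400)),cv2.resize(b[0:300,106:406],(400,400))]))
E
```

```text
7.2 [ 0.6312637  -0.02035359  0.16455353] 0.6050019219319539 [ 0.42697715 -0.13538864 -2.76967311]
```

View pics/c4.png

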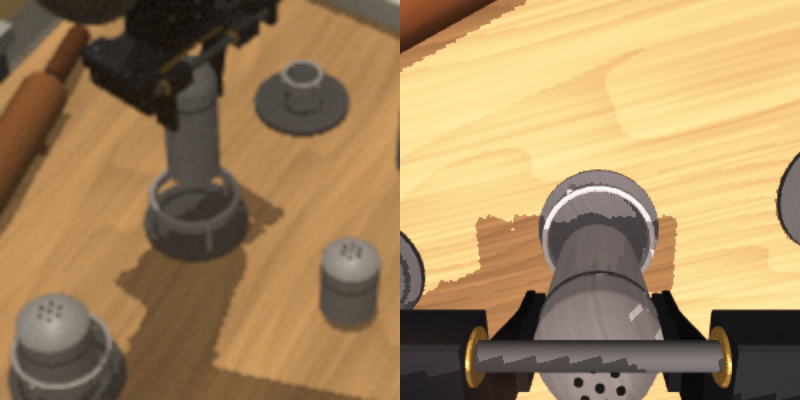

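View pics/top4.png

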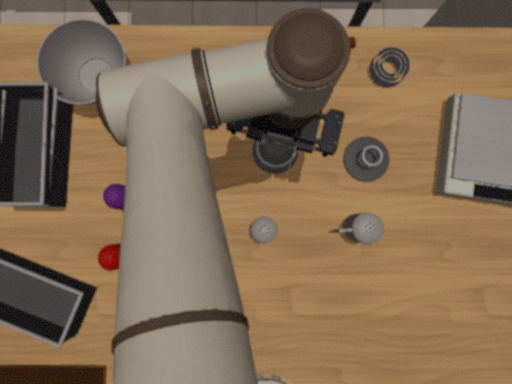

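Side crop: the dredger hangs upright, with its foot (190,180) over the ring mouth (195,190). Wrist crop: the ring's rim is roughly centred on it (600,230). Lower in slow steps.

Request:
{"api": "servo_tool", "payload": {
  "slide": [
    [0, 0, -0.1],
    [0, 0, -0.15],
    [0, 0, -0.15],
    [0, 0, -0.15],
    [0, 0, -0.15],
    [0, 0, -0.15],
    [0, 0, -0.15],
    [0, 0, -0.1],
    [0, 0, -0.05],
    [0, 0, 0],
    [0, 0, 0]
  ],
  "twist": [
    [0, 0, 0],
    [0, 0, 0],
    [0, 0, 0],
    [0, 0, 0],
    [0, 0, 0],
    [0, 0, 0],
    [0, 0, 0],
    [0, 0, 0],
    [0, 0, 0],
    [0, 0, 0],
    [0, 0, 0]
  ],
  "gripper": [1, 1, 1, 1, 1, 1, 1, 1, 1, 1, 1]
}}

```text
time_s: 8.57
tcp_pos: [0.6317, -0.0207, 0.0958]
ee_rot: [[0.972, -0.235, 0.001], [-0.235, -0.972, 0.0], [0.001, -0.0, -1.0]]
wrist_force: [0.4, -0.8, -2.6]
gripper_width: 0.606
```

Request:
{"api": "servo_tool", "payload": {
  "slide": [
    [0, 0, -0.03],
    [0, 0, -0.03],
    [0, 0, 0]
  ],
  "twist": [
    [0, 0, 0],
    [0, 0, 0],
    [0, 0, 0]
  ],
  "gripper": [1, 1, 1]
}}

```text
time_s: 8.95
tcp_pos: [0.6312, -0.0208, 0.0915]
ee_rot: [[0.972, -0.236, -0.0], [-0.236, -0.972, -0.0], [-0.0, 0.0, -1.0]]
wrist_force: [-0.1, 0.5, -2.7]
gripper_width: 0.606
```

Still hanging (−2.7 N), with about 3 mm left.

Request:
{"api": "servo_tool", "payload": {
  "slide": [
    [0, 0, -0.02],
    [0, 0, -0.02],
    [0, 0, 0],
    [0, 0, 0]
  ],
  "twist": [
    [0, 0, 0],
    [0, 0, 0],
    [0, 0, 0],
    [0, 0, 0]
  ],
  "gripper": [1, 1, 1, 1]
}}

```text
time_s: 9.45
tcp_pos: [0.6314, -0.0208, 0.0894]
ee_rot: [[0.972, -0.236, 0.0], [-0.236, -0.972, -0.0], [0.0, -0.0, -1.0]]
wrist_force: [0.4, 0.2, -2.5]
gripper_width: 0.611
```

Request:
{"api": "servo_tool", "payload": {
  "slide": [
    [0, 0, -0.02],
    [0, 0, 0],
    [0, 0, 0]
  ],
  "twist": [
    [0, 0, 0],
    [0, 0, 0],
    [0, 0, 0]
  ],
  "gripper": [1, 1, 1]
}}

```text
time_s: 9.82
tcp_pos: [0.6316, -0.0208, 0.0885]
ee_rot: [[0.972, -0.235, 0.001], [-0.235, -0.972, -0.0], [0.001, -0.0, -1.0]]
wrist_force: [-0.9, 0.6, 0.7]
gripper_width: 0.605
```

The load has gone (+0.7 N), so the foot is on the plate. Release.

Request:
{"api": "servo_tool", "payload": {
  "slide": [
    [0, 0, 0],
    [0, 0, 0],
    [0, 0, 0],
    [0, 0, 0],
    [0, 0, 0],
    [0, 0, 0],
    [0, 0, 0]
  ],
  "twist": [
    [0, 0, 0],
    [0, 0, 0],
    [0, 0, 0],
    [0, 0, 0],
    [0, 0, 0],
    [0, 0, 0],
    [0, 0, 0]
  ],
  "gripper": [0.3, 0.2, 0.1, 0, 0, 0, 0]
}}

```text
time_s: 10.7
tcp_pos: [0.6314, -0.0208, 0.0881]
ee_rot: [[0.972, -0.236, -0.0], [-0.236, -0.972, -0.0], [-0.0, 0.0, -1.0]]
wrist_force: [0.9, 0.1, 0.8]
gripper_width: 0.995
```

Request:
{"api": "servo_tool", "payload": {
  "slide": [
    [0, 0, 0.15],
    [0, 0, 0.3],
    [0, 0, 0.4],
    [0, 0, 0.4],
    [0, 0, 0.4],
    [0, 0, 0.4],
    [0, 0, 0.3],
    [0, 0, 0.1],
    [0, 0, 0],
    [0, 0, 0]
  ],
  "twist": [
    [0, 0, 0],
    [0, 0, 0],
    [0, 0, 0],
    [0, 0, 0],
    [0, 0, 0],
    [0, 0, 0],
    [0, 0, 0],
    [0, 0, 0],
    [0, 0, 0],
    [0, 0, 0]
  ],
  "gripper": [0, 0, 0, 0, 0, 0, 0, 0, 0, 0]
}}

```text
time_s: 11.95
tcp_pos: [0.6309, -0.0208, 0.2341]
ee_rot: [[0.972, -0.236, -0.002], [-0.236, -0.972, -0.0], [-0.002, 0.001, -1.0]]
wrist_force: [0.4, -0.4, -0.3]
gripper_width: 1.002
```

```bash
python3 - <<'E'
from h import *
for n in ('side','top','wrist'): shot(n,n+'5')
s=r.sense(); print(s['time_s'],s['tcp_pos'],s['gripper_width'],s['wrist_force'])
a=cv2.imread('pics/side5.png');b=cv2.imread('pics/wrist5.png')
cv2.imwrite('pics/c5.png',np.hstack([cv2.resize(a[110:260,150:300],(400,400)),cv2.resize(b[0:300,106:406],(400,400))]))
c=dict(np.load('pics/wrist5.npz')); d=dict(np.load('pics/side5.npz'))
print('pred apex px in crop: side',(proj(d,(.6315,-.021,.148))-[150,110])*400/150,'wrist',(proj(c,(.6315,-.021,.148))-[106,0])*4/3)
E
```

```text
12.1 [ 0.63109307 -0.02083038  0.23430009] 0.9998796612100544 [ 0.55240373 -0.1982776  -0.2206991 ]
pred apex px in crop: side [188.62453342 121.43494302] wrist [198.07934337 256.70733055]
```

View pics/c5.png

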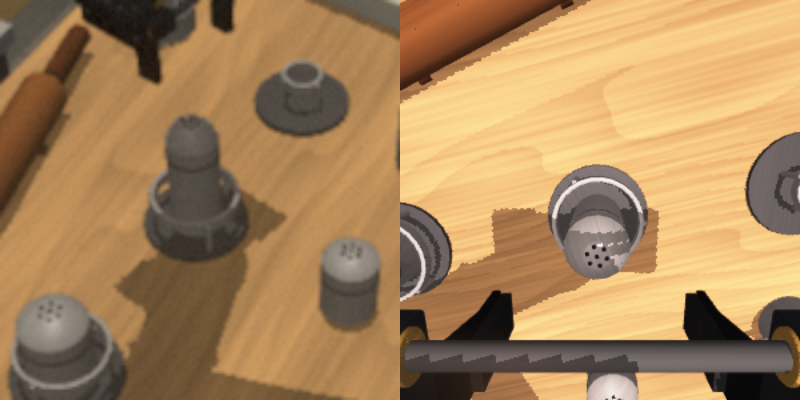

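View pics/top5.png

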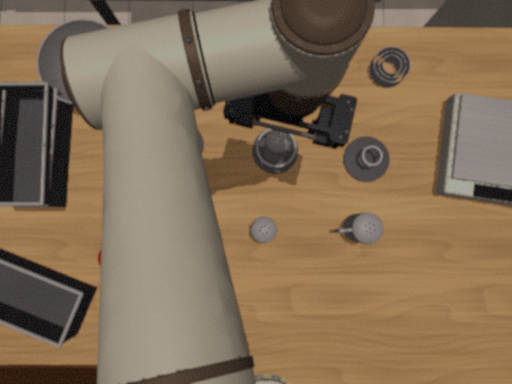

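The dredger stands upright in the ring. Its holes are at side crop (189,122) and wrist crop (597,256), against predictions of (189,121) and (598,257). The short shaker (264,230) and handled shaker (367,228) haven't moved in the top view, and the gripper is clear above. Handing in.

```bash
python3 -c "
from station import r
print(r.finish_job())"
```

```text
the job is handed in; nothing more can be done
None
```

I put the plain steel dredger in the wide ring stand. I gripped it 100 mm above its foot, carried it upright, lowered it until its weight went off the gripper (TCP z 0.0885 m), then released it and backed off. I handed the job in with the clock at about 12 s; the hand-in reports no verdict.

**Last checks:**
- **Position:** in the side and wrist pictures the dome's centre lies within a pixel or two of where it should be for a dredger centred in the ring and fully seated. It looks upright.
- **Gripper:** it is open and about 85 mm above the dredger, with under 1 N on the wrist.
- **Other shakers:** the short and handled ones sit at the same pixels as at the start. I never touched the red and purple look-alikes, but the arm mostly hides them in the last top view.

**Disagreement:** the first wrist picture was motion-blurred and put the dredger about 5 mm off the other views. A second picture, taken once the arm had settled, agreed to 1–2 mm, and I used that. No other check failed.

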